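# Pin the canvas-shelf bracket to the easel mast

## Task

The sliding steel bracket on the easel mast sits a little out of line with the mast's hole beneath it. Take the tapered drift (the one with the plain straight handle) out of the pin rack and push it, point down, through the bracket's hole into the mast's hole until its flange is fully home on the bracket, so that the two holes are pulled into line, then let go and leave it standing there.

Things in the scene. Friction and masses are not known exactly. Their poses are not given: they have to be found in the camera images.
- drift_grip (a point): Tapered drift, 0.35 kg, upright: point on its axis near mid-handle; z up. Handle: dark wood, plain flat-topped cylinder 28 mm across, from 30 mm below the point to 20 above. Below it a steel flange 48 mm across, 8 thick, underside 38 mm below the point; then a steel shank: 22 mm straight, 31 across, then tapering over 48 mm to a rounded tip 5 to 10 mm across, 108 mm below the point.
- rack: Fixed plywood pin rack, origin on the bench under its middle; y along its row of three 36 mm holes 85 mm apart, x square to it. Top 85 mm high, 90 x 270 mm. The drift hangs by its flange in any one hole (lift 72 mm to clear). The other two pins are bystanders, not tapered, tops up to 62 mm above the rack: one has a ball knob 40 mm across, one a slim handle 14 mm across.
- mast_hole (a point): Centre of the hole, 36 mm across, in the top face (70 mm high) of the fixed easel mast, a light wooden beam 360 x 70 x 40 mm lying on two bearers. x along the mast, z up. It is the middle one of three holes, goes right through with 30 mm free below, and lies under the steel bracket. The other two, 120 mm to either side, are not used.
- bracket_hole (a point): Centre of the hole, 36 mm across, in the top face (82 mm high) of the dark steel bracket plate, 12 mm thick, 110 mm along the mast, 104 across. It slides only along the mast, 14 mm either way, with 5 N friction. Its hole starts 8 to 11 mm off the mast's. A wooden ledge rises 14 mm above it, 65 to 100 mm from the hole on the +x side. The drift's flange rests on the plate when home.
Mind the look-alikes: they are no part of the job. What is shaped like the part that bears drift_grip but orange or red is not meant.

How it is judged (in metres and radians):
At the end, for the whole second after the job is handed in: The drift stands upright within 10 degrees in both holes, released, its axis within 12 mm of the mast's hole and its flange within 6 mm of resting on the bracket plate, and the bracket's hole is within 6.5 mm of the mast's hole (z of drift_grip in the frame of mast_hole between 0.044 and 0.056 m and horizontal distance between drift_grip and mast_hole below 0.012 m and angle between drift_grip's own z axis and vertical below 0.175 rad and horizontal distance between bracket_hole and mast_hole below 0.0065 m); the robot touches nothing.
It also fails if it takes over 43 s, if anything falls off the work surface, if the arm or the gripper's body presses on something with over 40 N, if the wrist force passes 120 N, or if a joint passes its speed limit or range.

## Robot

A 6-joint arm with a two-finger parallel gripper is mounted at the origin on the work surface. World frame = base frame: x ahead of the robot, y to its left, z up, the work surface at z = 0. Lengths are in mm, angles in degrees, forces in N, time in s.
With the tool pointing down it reaches from about 350 to 850 mm from the base axis. Payload 8.1 kg.
Tool frame: the origin (TCP) lies midway between the tips of the shut fingers; the grasp point (between the pads) lies 19 mm behind it (r.grasp_offset is the distance from the TCP to the grasp point, in mm); z points along the fingers, x is the direction in which the jaws open and shut, and the axes are right-handed (so a half turn about z gives the same grasp; the last joint's range is limited). The gripper opens to 85 mm and grips with 20 to 120 N. Pads are 22 mm wide; open, the fingers measure 114 mm over their backs; the gripper's body (76 mm by 85 mm) begins 54 mm behind the grasp point. The pads swing forward as they close: fully open they stand 13 mm farther back than shut.
Start: joints at [69.477, 7.471, 85.268, -0, 87.261, -4.893], TCP at [161.635, 577.823, 231.292] pointing down, gripper open.
Joint ranges: [-169.43, 169.43], [-51.17, 129.36], [1.28, 143.12], [-76.62, 256.62], [0, 156.53], [-152.29, 152.29]. Speed limits (degrees/s): [136.94, 136.94, 159.86, 180, 180, 180].

## Interface

Orientations are given as [roll, pitch, yaw] about the fixed x, y, z axes, in that order (R = Rz(yaw) Ry(pitch) Rx(roll)).
In Python, from bench import r, optics, hand_in gives the robot as it stands.
- The arm moves only by the shell command python3 -m pendant 'ROWS' [FORCE]. ROWS is JSON, a list of rows, each a list of 5 numbers: the opening, from 0 (shut) to 1 (fully open), then the shift along the tool's x, y, z in mm, then the turn about the tool's z in degrees. A call has 1 to 10 rows; each row shifts and turns the commanded pose from where the row before left it, along the tool's axes as they then stand; what a row does not reach is not made up. A row lasts 1/10 s, in which the tool goes at most 50 mm and 8.59 degrees, less where a joint would pass 70% of its speed; a pose out of reach is approached as far as the arm can. A call with a gripper value outside its range is refused whole. The fingers move at their own pace and stop on an object; FORCE is the grip in N (left out, the last holds). Time passes only in rows, so rows that do not move let the fingers close. It gives the time, the measured TCP pose, the force and the opening at its end, in the units of the state.
- r.sense(): the state, without advancing time (a new reading comes with each control period).
- optics.snapshot(name): name is "scene" or "top" or "wrist"; returns (picture, depth): 420x560x3 uint8, blue, green, red; 420x560 float32, mm along the optical axis (not along the pixel's ray), 0 where there is no reading.
- optics.camera_params(name): a dict with "camera_matrix" (3x3 intrinsics, pixels), "eye" and "orientation" of the camera in the world. Camera axes: x right, y down, z forward; pixel columns grow to the right and rows downward; lengths in mm; the calibration is good to about 2 mm. A picture is of the moment at which its call begins: read the wrist's pose just before it. camera_params takes no time and is no camera call; for the wrist camera it gives the pose at the moment of the call.
- hand_in(): hands the job in, once; it reports no verdict.
Trained networks look in the newest picture that a camera, given by its name, has taken for a name from the list of things; names that differ only in an ending like _2 or _b are one class to them, and where a whole thing is asked for, a point or a joint stands for the part that bears it (a point fixed in the world has none). Each returns a list of dicts, best first, with "score" (0 to 1); they miss things now and then, are a little off and sometimes report something else, mostly with a low value. They report only what shows in the picture. A call takes as long as a camera call. They do not tell look-alikes from the thing itself.
- optics.search_frame(camera, query): "at" ([x, y, z] in mm, in world coordinates, good to about 4 mm: the middle of the surface that is visible of it).
The state is a dict: "time": time; "joint_pos": joint angles; "qd": joint speeds; "joint_efforts": joint torques, N m; "tool_pos": TCP position; "tcp_rot": TCP orientation; "ft_force": force on the tool from outside, world axes, zero at the start; "wrist_torque": the same for the moment, N m; "finger_gap": finger opening in mm.
Only numpy, scipy, OpenCV 4.12 (cv2) and the standard library are available. Lean on these libraries where they do the work, as an engineer would, in place of code of your own. Each camera call takes 0.05 s, during which the arm holds its last target. There are 200 camera calls.

## Working session

There is one attempt and no reset: what is moved stays moved. The work goes in short steps, Python scripts to look and compute and a shell command to move; the robot and the scene stay as the last step left them, time stands still between calls to the robot, and variables do not carry over. Pictures are saved under pics/ and viewed, about 8 in all and at most 12, crops included, and the job is handed in when it is done.

```bash
mkdir -p pics
python3 - <<'E'
from bench import r,optics
import cv2,numpy as np
s=r.sense();print({k:np.round(v,2).tolist() for k,v in s.items()})
ims=[]
for n in("scene","top"):
    p,d=optics.snapshot(n);np.savez('%s.npz'%n,p=p,d=d);cv2.imwrite('pics/%s0.png'%n,p)
    for q in("drift_grip","rack","mast_hole","bracket_hole"):
        print(n,q,[(np.round(x["at"]).tolist(),round(x["score"],2)) for x in optics.search_frame(n,q)][:5])
    c=optics.camera_params(n);print({k:np.round(v,3).tolist() for k,v in c.items()})
E
```

```text
{'time': 0.0, 'joint_pos': [69.48, 7.51, 85.33, 0.0, 87.26, -4.89], 'qd': [0.01, -0.02, -0.06, 0.04, 0.0, -0.03], 'joint_efforts': [-0.0, -56.94, -50.06, -0.0, 0.01, 0.0], 'tool_pos': [161.44, 577.31, 230.24], 'tcp_rot': [-179.99, 0.1, 74.37], 'ft_force': [0.02, -0.23, -0.15], 'wrist_torque': [0.0, -0.01, 0.02], 'finger_gap': 85.31}
scene drift_grip [([543.0, 290.0, 106.0], 0.75), ([409.0, 283.0, 76.0], 0.7), ([543.0, 404.0, 80.0], 0.68)]
scene rack [([571.0, 172.0, 86.0], 0.71)]
scene mast_hole []
scene bracket_hole [([606.0, -206.0, 88.0], 0.96)]
{'camera_matrix': [[461.334, 0.0, 282.486], [0.0, 461.334, 208.908], [0.0, 0.0, 1.0]], 'eye': [861.712, -282.633, 889.254], 'orientation': [-145.836, -0.961, 41.782]}
top drift_grip [([380.0, 323.0, 73.0], 0.98), ([529.0, 299.0, 99.0], 0.97)]
top rack [([544.0, 218.0, 86.0], 0.93)]
top mast_hole [([586.0, -210.0, 70.0], 0.89)]
top bracket_hole [([597.0, -197.0, 78.0], 0.91)]
{'camera_matrix': [[457.827, 0.0, 277.29], [0.0, 457.827, 210.1], [0.0, 0.0, 1.0]], 'eye': [318.035, 123.685, 1084.727], 'orientation': [-168.357, 0.176, -98.386]}
```

View pics/scene0.png

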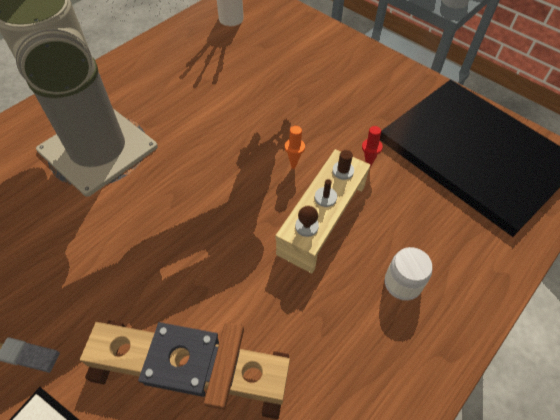

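View pics/top0.png

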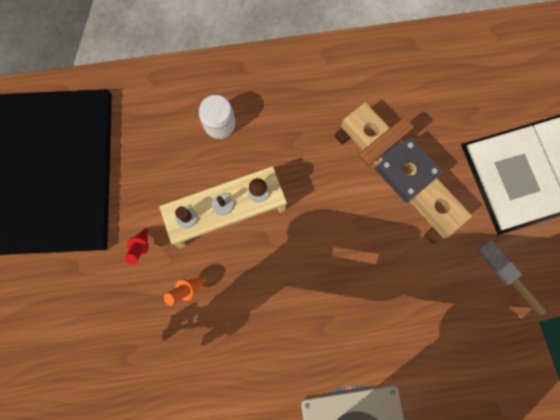

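Candidates in the scene picture:
- Ball knob pin at (308,216): bystander.
- Slim pin at (326,190): bystander.
- Dark plain cylinder in the end hole at (345,160): matches the description.
- Orange (295,145) and red (373,145): look-alikes standing on the bench.

In the top view the chosen one is at (184,213). Next I'll measure it and check it in a close crop.

```bash
cat > h.py <<'E'
import numpy as np,cv2
from scipy.spatial.transform import Rotation as R
def cloud(d,c):
    K=np.array(c["camera_matrix"]);v,u=np.mgrid[:d.shape[0],:d.shape[1]]
    P=np.stack([(u-K[0,2])/K[0,0]*d,(v-K[1,2])/K[1,1]*d,d],-1)
    return P@R.from_euler('xyz',c["orientation"],degrees=True).as_matrix().T+np.array(c["eye"])
def plane(u,v,z,c):
    K=np.array(c["camera_matrix"]);M=R.from_euler('xyz',c["orientation"],degrees=True).as_matrix()
    q=M@np.linalg.solve(K,[u,v,1]);e=np.array(c["eye"]);return e+q*(z-e[2])/q[2]
E
python3 - <<'E'
from h import *
from bench import optics
for n,h,fl,knob,mh in(("scene",(345,160),None,(308,216),[(120,346),(252,372),(180,357)]),("top",(184,213),None,(258,188),[(371,129),(442,206),(409,169)])):
    f=np.load(n+'.npz');c=optics.camera_params(n);W=cloud(f['d'],c)
    for nm,p in(("drift",h),("knob",knob)):
        u,v=p;w=W[v-22:v+22,u-22:u+22].reshape(-1,3);w=w[f['d'][v-22:v+22,u-22:u+22].ravel()>0]
        t=w[w[:,2]>135];print(n,nm,"top",t.mean(0).round(1),len(t),np.percentile(t,[2,98],axis=0).round(1).tolist(),"zmax",w[:,2].max().round(1))
    m=(W[...,2]>82)&(W[...,2]<88);m[:, :]&=(abs(W[...,0]-560)<120)&(abs(W[...,1]-220)<200)
    xy=W[m][:,:2].astype(np.float32);print(n,"rack",len(xy),cv2.minAreaRect(xy))
    for p,z in zip(mh,(70,70,82)): print(n,"hole",p,plane(*p,z,c).round(1))
p=np.load('scene.npz')['p'];q=np.load('top.npz')['p']
a=cv2.resize(p[115:245,260:390],(390,390),interpolation=2);b=cv2.resize(q[95:225,335:465],(390,390),interpolation=2)
a2=cv2.resize(p[310:410,80:300],(780,355))[:200*2];cv2.imwrite('pics/c1.png',np.hstack([a,b]))
E
```

```text
scene drift top [542.5 287.8 142.8] 147 [[527.0, 215.2, 135.6], [558.0, 312.1, 146.6]] zmax 146.9
scene knob top [575.7 130.  142.5] 232 [[558.4, 116.5, 135.5], [589.8, 147.2, 148.5]] zmax 150.4
scene rack 2777 ((549.8590698242188, 247.8304443359375), (91.14645385742188, 335.214599609375), 11.457262992858887)
scene hole (120, 346) [ 484.5 -272.9   70. ]
scene hole (252, 372) [ 689.6 -148.6   70. ]
scene hole (180, 357) [ 582.1 -215.6   82. ]
top drift top [534.6 298.4 141.5] 139 [[522.9, 286.0, 136.9], [547.1, 311.5, 144.8]] zmax 146.0
top knob top [568.2 132.4 141.3] 201 [[553.4, 117.0, 135.5], [584.3, 148.4, 147.7]] zmax 149.5
top rack 3015 ((544.2465209960938, 253.65480041503906), (92.27433776855469, 347.4431457519531), 12.054755210876465)
top hole (371, 129) [ 685.4 -149.7   70. ]
top hole (442, 206) [ 480.1 -274.1   70. ]
top hole (409, 169) [ 573.5 -213.9   82. ]
```

View pics/c1.png

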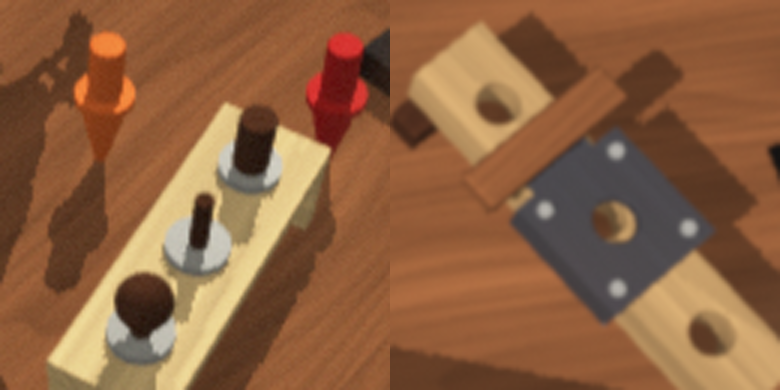

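The crop shows the plain dark cylinder with a flange in the end hole, at scene (345,160), so that is the drift. The bracket hole lies about 9 mm toward the mast's -x. I'll move over the rack and measure again with the wrist camera.

```bash
python3 -m pendant '[[1,-17,43.8,-4,0],[1,-17,43.8,-4,0],[1,-17,43.8,-4,0],[1,-17,43.8,-4,0],[1,-17,43.8,-4,0],[1,-17,43.8,-4,0],[1,-17,43.8,-4,0],[1,-17,43.8,-4,0],[1,-17,43.8,-4,0],[1,-17,43.8,-4,0]]' 60
python3 -m pendant '[[1,0,0,0,7.9],[1,0,0,0,7.9],[1,0,0,0,7.9],[1,0,0,0,7.9],[1,0,0,0,7.9],[1,0,0,0,7.9],[1,0,0,0,7.9],[1,0,0,0,7.9],[1,0,0,0,0]]'
python3 - <<'E'
from h import *
from bench import r,optics
s=r.sense();print(s['tool_pos'],s['tcp_rot'])
c=optics.camera_params("wrist");p,d=optics.snapshot("wrist");np.savez('w1.npz',p=p,d=d,**c);cv2.imwrite('pics/w1.png',p)
print({k:np.round(v,2).tolist() for k,v in c.items()})
print([(np.round(x["at"]).tolist(),round(x["score"],2)) for x in optics.search_frame("wrist","drift_grip")])
W=cloud(d,c);m=(d>0)&(W[...,2]>134)&(W[...,2]<165)
n,l,st,ce=cv2.connectedComponentsWithStats(m.astype(np.uint8))
for i in range(1,n):
    if st[i,4]>60: q=W[l==i];print(ce[i].round(),st[i,4],np.median(q,0).round(1),((np.percentile(q,1,0)+np.percentile(q,99,0))/2).round(1))
E
```

```text
time: 1.5
tool_pos: [539.0, 294.7, 271.7]
tcp_rot: [180.0, -0.0, 74.4]
ft_force: [0.1, 1.0, 0.3]
finger_gap: 85.2
time: 2.4
tool_pos: [537.6, 296.1, 271.3]
tcp_rot: [-180.0, -0.0, 11.0]
ft_force: [0.4, -0.3, -0.3]
finger_gap: 85.5
[537.63047355 296.10848405 271.31079546] [-1.79996947e+02 -1.21768440e-03  1.10400472e+01]
{'camera_matrix': [[348.77, 0.0, 274.86], [0.0, 348.77, 210.01], [0.0, 0.0, 1.0]], 'eye': [523.0, 366.95, 414.24], 'orientation': [163.5, -0.03, 11.06]}
[([537.0, 304.0, 116.0], 0.92), ([359.0, 370.0, 36.0], 0.66), ([454.0, 424.0, 35.0], 0.61)]
[276. 194.] 936 [537.1 301.4 143.2] [537.3 300.8 140.1]
[277. 288.] 245 [554.1 219.1 142.9] [554.5 217.5 139.6]
[278. 364.] 996 [569.8 140.6 141.9] [571.  137.7 140.8]
```

View pics/w1.png

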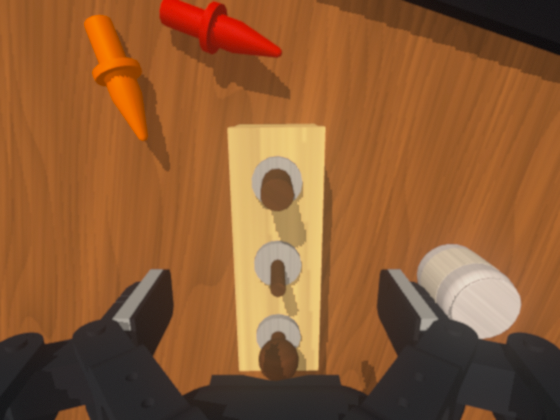

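The wrist view shows the drift at (276,194) between the open jaws. Ball-knob and slim-handle pins are lower in the image, and orange and red lie on the bench. Drift axis is about (537,300). I'll descend and grasp.

```bash
python3 -m pendant '[[1,0,-4,30,0],[1,0,0,35,0],[1,0,0,35,0],[1,0,0,30,0],[1,0,0,20,0],[1,0,0,15,0],[1,0,0,0,0]]'
python3 -m pendant '[[0,0,0,0,0],[0,0,0,0,0],[0,0,0,0,0],[0,0,0,0,0],[0,0,0,0,0],[0,0,0,0,0],[0,0,0,0,0],[0,0,0,0,0]]' 60
```

```text
time: 3.2
tool_pos: [535.4, 299.3, 103.7]
tcp_rot: [179.9, 0.2, 11.3]
ft_force: [-1.2, -0.6, -0.0]
finger_gap: 85.3
time: 4.0
tool_pos: [537.7, 300.4, 107.7]
tcp_rot: [-180.0, -0.1, 11.2]
ft_force: [-0.3, -0.2, 5.8]
finger_gap: 26.7
```

```bash
python3 -m pendant '[[0,0,0,-10,0],[0,0,0,-20,0],[0,0,0,-25,0],[0,0,0,-25,0],[0,0,0,-30,0],[0,0,0,-30,0],[0,0,0,-20,0],[0,0,0,0,0]]' 80
python3 - <<'E'
from h import *
from bench import r,optics
c=optics.camera_params("wrist");s=r.sense();print(s['tool_pos'],s['tcp_rot'],s['ft_force'])
p,d=optics.snapshot("wrist");np.savez('w2.npz',p=p,d=d,**c);cv2.imwrite('pics/w2.png',p)
print([(np.round(x["at"]).tolist(),round(x["score"],2)) for x in optics.search_frame("wrist","drift_grip")])
E
```

```text
time: 4.8
tool_pos: [538.2, 300.6, 270.4]
tcp_rot: [-179.9, -0.3, 11.2]
ft_force: [0.4, -0.7, -2.8]
finger_gap: 26.1
[538.15401004 300.64457953 270.36474125] [-179.9235571    -0.32081821   11.17320933] [ 0.40863719 -0.69880138 -2.79258477]
[([538.0, 310.0, 296.0], 0.81), ([452.0, 427.0, 38.0], 0.68)]
```

View pics/w2.png

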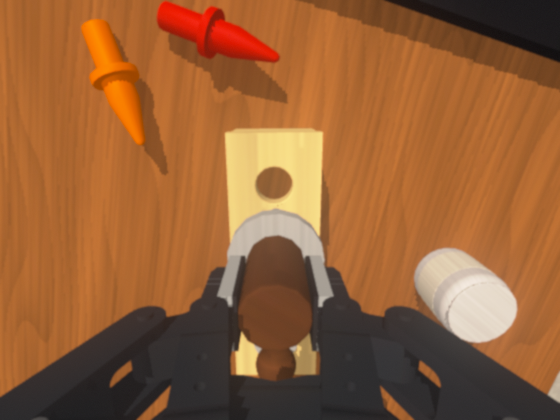

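The drift is held upright at (275,290). Its empty rack hole is visible at (274,183), which gives me a reference pixel for "directly under the drift". Moving to the mast.

```bash
python3 -m pendant '[[0,-2,20,0,0],[0,-5,40,0,0],[0,-6,50,0,0],[0,-6,50,0,0],[0,-6,50,0,0],[0,-6,50,0,0],[0,-6,50,0,0],[0,-6,50,0,0],[0,-6,50,0,0],[0,-6,50,0,0]]'
python3 -m pendant '[[0,-4,40,0,0],[0,-1,11,0,7.8],[0,0,0,0,7.8],[0,0,0,0,7.8],[0,0,0,0,7.8],[0,0,0,0,7.8],[0,0,0,0,7.8],[0,0,0,0,7.8],[0,0,0,0,7.8],[0,0,0,0,7.8]]'
python3 -m pendant '[[0,0,0,0,0],[0,0,0,0,0]]'
python3 - <<'E'
from h import *
from bench import r,optics
c=optics.camera_params("wrist");s=r.sense();print(s['tool_pos'],s['tcp_rot'],s['ft_force'])
p,d=optics.snapshot("wrist");np.savez('w3.npz',p=p,d=d,**c);cv2.imwrite('pics/w3.png',p)
for q in("mast_hole","bracket_hole"):print([(np.round(x["at"]).tolist(),round(x["score"],2)) for x in optics.search_frame("wrist",q)])
f=np.load('w2.npz');print("ref rack hole",plane(274,183,85,f))
for n in('w2','w3'):
    f=np.load(n+'.npz');W=cloud(f['d'],f);print(n,'handle top',W[300:340:20,275].round(1).tolist())
E
```

```text
time: 5.9
tool_pos: [570.4, -160.6, 263.4]
tcp_rot: [-179.9, 0.2, 11.2]
ft_force: [1.6, -0.2, -3.0]
finger_gap: 26.4
time: 6.9
tool_pos: [575.6, -209.5, 263.1]
tcp_rot: [179.8, 0.2, -59.3]
ft_force: [-0.3, 1.0, -2.6]
finger_gap: 26.3
time: 7.1
tool_pos: [576.0, -209.7, 264.3]
tcp_rot: [179.9, 0.1, -58.8]
ft_force: [-0.2, 0.7, -3.0]
finger_gap: 26.3
[ 575.99927151 -209.70677917  264.27852149] [ 1.79902426e+02  1.48634719e-01 -5.87980759e+01] [-0.2494878   0.6729845  -2.98675618]
[([632.0, -181.0, 81.0], 0.97)]
[([617.0, -193.0, 83.0], 0.55)]
ref rack hole [537.29916138 302.93291218  85.        ]
w2 handle top [[535.8, 308.1, 305.8], [537.3, 300.5, 306.1]]
w3 handle top [[582.3, -205.9, 299.8], [575.6, -209.9, 300.1]]
```

View pics/w3.png

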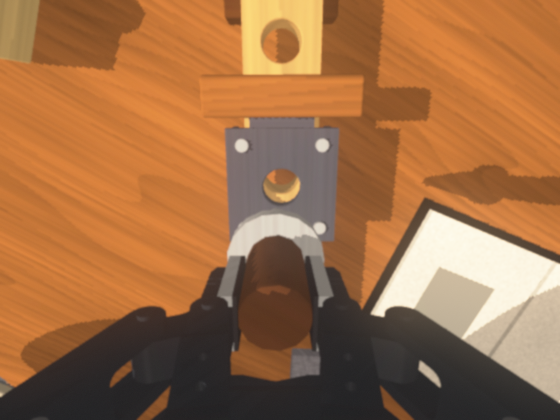

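Run:
```python
import numpy as np,cv2
a=np.load('w2.npz')['p'];b=np.load('w3.npz')['p']
z=lambda p,u,v:cv2.resize(p[v-30:v+30,u-30:u+30],(390,390),interpolation=cv2.INTER_NEAREST)
cv2.imwrite('pics/c2.png',np.hstack([z(a,274,183),z(b,282,185)]));
b2=z(b,281,41);cv2.imwrite('pics/c3.png',b2)
```

```text
(no output)
```

View pics/c2.png

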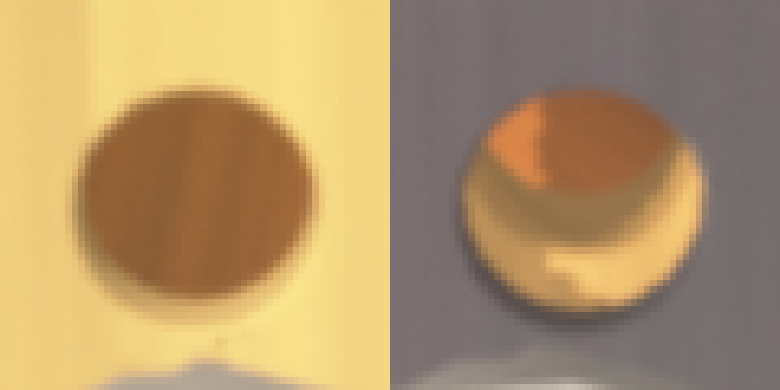

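View pics/c3.png

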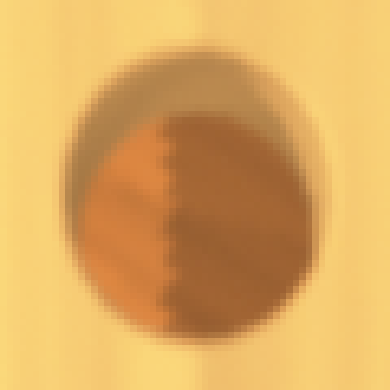

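Run:
```python
from h import *
a=np.load('w2.npz');b=np.load('w3.npz')
def tool(v,yaw):
    y=np.radians(yaw);return np.array([v@[np.cos(y),np.sin(y)],v@[np.sin(y),-np.cos(y)]])
R0=plane(274.2,184.5,85,a)[:2];o=tool(R0-[538.15,300.64],11.17)
T=np.array([576.0,-209.7]);yaw=-58.8
B=plane(282,186.3,82,b)[:2];M2=plane(281.2,41,70,b)[:2]
k=tool(B-T,yaw);m=tool(M2-T,yaw)
print("ref",o,"bracket",k,"mast+120",m,"->mast",m+[0,120],B,M2)
```

```text
ref [-0.19888014 -0.94502477] bracket [5.9507937  1.43067212] mast+120 [   4.64331279 -126.80206451] ->mast [ 4.64331279 -6.80206451] [ 577.85892606 -215.53122305] [ 686.86731554 -147.98482955]
```

```bash
python3 -m pendant '[[0,5.4,-6,0,0],[0,0,0,20,0],[0,0,0,20,0],[0,0,0,15,0],[0,0,0,10,0],[0,0,0,10,0],[0,0,0,0,0]]' 100
python3 -m pendant '[[0,0,0,5,0],[0,0,0,5,0],[0,0,0,5,0],[0,0,0,5,0],[0,0,0,5,0],[0,0,0,0,0]]'
```

```text
time: 7.95
tool_pos: [584.1, -211.3, 189.7]
tcp_rot: [179.9, 0.1, -59.0]
ft_force: [-0.2, 0.1, -3.9]
finger_gap: 25.7
time: 8.55
tool_pos: [584.1, -211.3, 165.1]
tcp_rot: [179.9, 0.1, -59.0]
ft_force: [-0.9, -0.2, -2.6]
finger_gap: 25.6
```

```bash
python3 -m pendant '[[0,0,0,4,0],[0,0,0,4,0],[0,0,0,4,0],[0,0,0,4,0],[0,0,0,0,0]]'
python3 -m pendant '[[0,0,0,4,0],[0,0,0,4,0],[0,0,0,4,0],[0,0,0,4,0],[0,0,0,0,0]]'
```

```text
time: 9.05
tool_pos: [584.2, -211.4, 149.3]
tcp_rot: [180.0, 0.1, -59.0]
ft_force: [-0.6, -0.4, -3.1]
finger_gap: 25.8
time: 9.55
tool_pos: [584.0, -212.0, 133.5]
tcp_rot: [179.9, 0.0, -59.0]
ft_force: [-3.0, -3.1, -3.6]
finger_gap: 26.0
```

```bash
python3 -m pendant '[[0,0,0,4,0],[0,0,0,4,0],[0,0,0,3,0],[0,0,0,0,0]]'
python3 -m pendant '[[0,0,0,3,0],[0,0,0,3,0],[0,0,0,3,0],[0,0,0,3,0],[0,0,0,0,0],[0,0,0,0,0]]'
```

```text
time: 9.95
tool_pos: [584.1, -211.7, 122.6]
tcp_rot: [179.9, 0.0, -59.0]
ft_force: [-2.5, -2.0, -4.7]
finger_gap: 25.9
time: 10.55
tool_pos: [584.5, -211.6, 110.9]
tcp_rot: [180.0, 0.0, -59.0]
ft_force: [-3.2, -3.7, -6.1]
finger_gap: 25.7
```

```bash
python3 -m pendant '[[0,0,0,2,0],[0,0,0,2,0],[0,0,0,1,0],[0,0,0,0,0]]'
python3 -m pendant '[[0,0,0,1,0],[0,0,0,1,0],[0,0,0,1,0],[0,0,0,0,0]]'
```

```text
time: 10.95
tool_pos: [584.7, -211.6, 106.3]
tcp_rot: [-180.0, -0.0, -59.0]
ft_force: [-4.1, -1.9, -3.1]
finger_gap: 25.9
time: 11.35
tool_pos: [585.4, -211.4, 104.7]
tcp_rot: [-179.9, -0.0, -59.0]
ft_force: [-5.8, 0.4, 6.4]
finger_gap: 25.8
```

```bash
python3 -m pendant '[[0,0,0,1,0],[0,0,0,1,0],[0,0,0,0,0],[0,0,0,0,0]]'
```

```text
time: 11.75
tool_pos: [586.3, -210.9, 104.7]
tcp_rot: [-179.8, -0.1, -59.0]
ft_force: [-8.6, 5.3, 17.2]
finger_gap: 26.2
```

Hard stop at the expected height (TCP 104.7 against 104.4 predicted). Releasing and retreating upward.

```bash
python3 -m pendant '[[0.25,0,0,0,0],[0.5,0,0,0,0],[0.6,0,0,0,0],[0.6,0,0,0,0],[0.6,0,0,0,0],[0.6,0,0,0,0]]' 20
python3 -m pendant '[[0.6,0,0,-10,0],[0.6,0,0,-20,0],[0.6,0,0,-35,0],[0.6,0,0,-40,0],[0.6,0,0,-40,0],[0.6,0,0,-15,0],[0.6,0,0,0,0],[0.6,0,0,0,0]]'
python3 - <<'E'
from h import *
from bench import r,optics
s=r.sense();c=optics.camera_params("wrist");p,d=optics.snapshot("wrist");np.savez('w4.npz',p=p,d=d,**c)
print(s['tool_pos'],s['ft_force'],s['finger_gap'])
W=cloud(d,c)
t=W[(d>0)&(W[...,2]>134)&(W[...,2]<150)&(np.hypot(W[...,0]-584,W[...,1]+212)<40)];print('handle top',np.median(t,0).round(1),len(t))
q,e=optics.snapshot("scene");q2,e2=optics.snapshot("top")
for n,dd in(("scene",e),("top",e2)):
    print(n,[(np.round(x["at"],1).tolist(),round(x["score"],2)) for x in optics.search_frame(n,"drift_grip")])
    V=cloud(dd,optics.camera_params(n));t=V[(dd>0)&(V[...,2]>132)&(V[...,2]<152)&(np.hypot(V[...,0]-584,V[...,1]+212)<40)];print(n,np.median(t,0).round(1),len(t))
z=cv2.resize(q[310:410,90:290],(560,280));cv2.imwrite('pics/end.png',np.vstack([p,z]))
E
```

```text
time: 12.35
tool_pos: [584.7, -211.5, 101.1]
tcp_rot: [-180.0, 0.0, -59.0]
ft_force: [-0.6, 0.4, 0.0]
finger_gap: 51.0
time: 13.15
tool_pos: [584.5, -211.5, 260.5]
tcp_rot: [180.0, 0.0, -59.0]
ft_force: [-0.8, 0.4, -0.1]
finger_gap: 51.2
[ 584.46218282 -211.50236127  260.48571718] [-0.82119121  0.44501099 -0.13034727] 51.2410484502572
handle top [ 586.1 -210.3  140.2] 959
scene [([366.7, 357.7, 38.7], 0.86), ([452.1, 420.7, 35.6], 0.75), ([592.6, -216.7, 95.1], 0.68)]
scene [ 588.8 -211.9  140.5] 250
top [([579.3, -198.1, 100.3], 0.92), ([445.5, 426.0, 35.2], 0.91), ([354.5, 360.9, 33.6], 0.74)]
top [ 582.9 -210.3  139.2] 135
```

View pics/end.png

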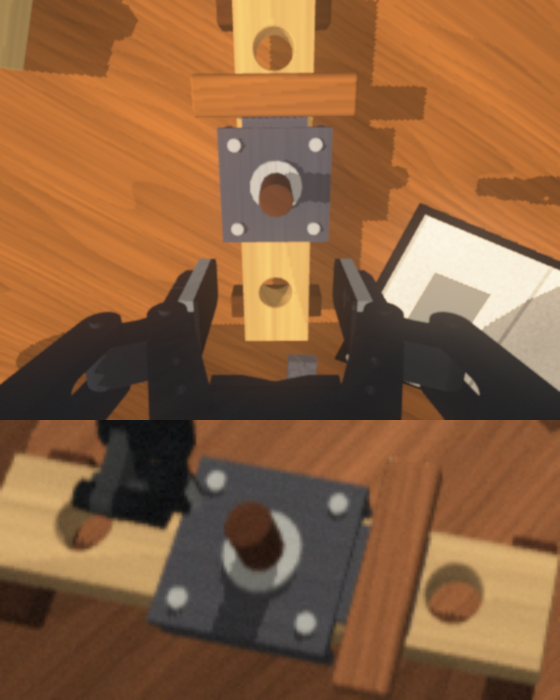

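The drift is upright with its flange flat on the plate. I'll check bracket alignment from the screw centres and the two outer mast holes.

Run:
```python
from h import *
f=np.load('w4.npz');g=np.load('w3.npz')
s=np.mean([plane(*p,83,f) for p in((234,145),(316,145),(237,229),(314,229))],0)
m=np.mean([plane(*p,70,f) for p in((273,48.5),(275,292))],0)
e=np.array([.855,.518])
print("bracket",s.round(1),"mast",m.round(1),"along",((s-m)[:2]@e).round(1),"across",((s-m)[:2]@[-.518,.855]).round(1))
```

```text
bracket [ 582.5 -212.6   83. ] mast [ 584.5 -210.    70. ] along -3.0 across -1.1
```

```bash
python3 -c "
from bench import hand_in
print(hand_in())"
```

```text
the job is handed in; nothing more can be done
None
```

I took the plain-handled drift from the rack's end hole and pushed it through the bracket into the mast until it hit a hard stop at about 17 N. I then released it, backed the gripper clear, and handed in about 13.5 s into the 43 s allowed.

**Last checks:**
- **Seating:** the handle top is at about 140 mm, which is where it should be with the flange home on the plate.
- **Drift position:** the wrist camera puts the handle top about 2 mm from the mast hole's axis. The scene and top cameras put it within about 5 mm. It stands upright in the picture.
- **Bracket alignment:** the bracket's hole is about 3 mm from the mast's, measured from the plate's screws and the two outer mast holes. The limit is 6.5 mm, and the fit of the shank allows 5 mm at most.
- **Contact:** the wrist force is about zero after release, and the robot touches nothing.

**Disagreements:** the scene and top cameras differ by about 6 mm in x, so I relied on the wrist camera. The detection network's hole and drift positions were up to about 50 mm off. It also reported the orange and red look-alikes as the drift, and I ruled those out by eye.

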